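Load two solder reels on the dispenser spindle and shut the keeper

ROBOT

A 6-joint arm with a two-finger parallel gripper is mounted at the origin on the work surface. World frame = base frame: x ahead of the robot, y to its left, z up, the work surface at z = 0. Lengths are in m, angles in rad, forces in N, time in s.
With the tool pointing down it reaches from about 0.35 to 0.975 m from the base axis. Payload 4.9 kg.
Tool frame: the origin (TCP) lies at the very end of the fingers, on their centre line; the grasp point (between the pads) lies 19 mm behind it; z points along the fingers, y is the line along which they close (so a half turn about z gives the same grasp; the last joint's range is limited). The gripper opens to 85 mm and grips with 20 to 120 N. Pads are 22 mm wide; open, the fingers measure 114 mm over their backs; the gripper's body (76 mm by 85 mm) begins 54 mm behind the grasp point. The pads swing forward as they close: fully open they stand 13 mm farther back than shut.
Start: joints at [1.195, 0.053, 1.613, -0, 1.476, -0.119], TCP at [0.159, 0.604, 0.231] pointing down, gripper open.
Joint ranges: [-3.01, 3.01], [-1.01, 2.22], [0.06, 2.58], [-1.02, 4.17], [0.09, 2.62], [-3.14, 3.14]. Speed limits (rad/s): [2.57, 2.57, 3.14, 3.14, 3.14, 3.14].

INTERFACE

Orientations are given as a rotation vector (axis times angle).
In Python, from bench import read_state, grab_frame, camera_info, job_done gives the robot as it stands. The module is installed in compiled form; this text tells all that it offers.
- The arm moves only by the tool carry_out, never from a script. Its argument "commands" is a list of rows, each a list of 6 numbers: the shift along the tool's x, y, z scaled (see below), then the turn, a rotation vector about the tool's x, y, z scaled (see below). A call has 1 to 8 rows; each row shifts and turns the commanded pose from where the row before left it, along the tool's axes as they then stand; what a row does not reach is not made up. The controller multiplies each number of a shift by 500 mm and each number of a turn by 360 degrees. A row lasts 1/8 s, in which the tool goes at most 62.5 mm and 10.7 degrees, less where a joint would pass 70% of its speed; a pose out of reach is approached as far as the arm can. A call with a number of a shift or a turn outside -1 to 1 is refused whole. A call with a gripper value outside its range is refused whole. "gripper" is the closure, from 0 (fully open) to 1 (shut), set as the call begins (left out, the last holds). The fingers move at their own pace and stop on an object; the grip force is fixed at half the most. Time passes only in rows, so rows that do not move let the fingers close. It gives the time, the measured TCP pose, the force, the opening and the grip force at its end, in the units of the state.
- read_state(): the state, without advancing time (a new reading comes with each control period).
- grab_frame(name): name is "scene" or "top"; returns the picture (420x560x3 uint8, red, green, blue); there is no depth.
- camera_info(name): a dict with "mtx" (3x3 intrinsics, pixels), "k1" (the pictures are not rectified: a ray, as slopes to the right and down, at radius r is drawn at 1 + k1 r^2 times it, then the intrinsics apply), "R" (3x3) and "t" (3): a world point X has camera coordinates R X + t. Camera axes: x right, y down, z forward; pixel columns grow to the right and rows downward; lengths in m; the calibration is good to about 2 mm. A picture is of the moment at which its call begins. camera_info takes no time and is no camera call.
- job_done(): hands the job in; it is judged then, once.
The state is a dict: "time_s": time; "joint_positions": joint angles; "joint_velocities": joint speeds; "joint_torque": joint torques, N m; "tool_pos": TCP position; "tool_rot": TCP orientation; "force": force on the tool from outside, world axes, zero at the start; "wrist_torque": the same for the moment, N m; "width": finger opening in m; "grip_force": force on a finger pad.
Only numpy, scipy, OpenCV 4.12 (cv2) and the standard library are available. Lean on these libraries where they do the work, as an engineer would, in place of code of your own. Each camera call takes 0.05 s, during which the arm holds its last target. There are 200 camera calls.

TASK

Thread the two solder reels onto the dispenser's spindle: first the red one, pushed fully home against the back post, then, once you have let go of that, the blue one in front of it, wholly on the spindle. Then swing the orange keeper fully shut across the spindle's end. Do not disturb the flux bottle, multimeter, pliers or magnifier.

Things in the scene. Friction and masses are not known exactly. Their poses are not given: they have to be found in the camera images.
- stand: Green dispenser stand, fixed. Origin under the centre of its base (100 mm in x, 190 in y, 12 thick), z up. Steel spindle 12 mm diameter, level along own y, axis 100 mm above the bench, from a back post at y=-70 mm (post 34 mm wide, 14 thick, top 108 mm above the bench) to a free end at y=+70 mm. Keeper pivots on a post, 16 mm diameter, at x=-70, y=+82 mm.
- spindle_root (a point): Point on the spindle axis where the spindle leaves the front face of the back post, 100 mm above the bench.
- spindle_tip (a point): Point on the spindle axis at the spindle's free end, 140 mm from spindle_root.
- keeper (a joint): Angle of the orange keeper arm about its upright pivot, rad. 0 = shut against its stop, the arm square across the spindle's free end, 8 mm clear of it. It grows as the arm swings away (anticlockwise from above, towards the stand's +y), to 2.2. It stays where it is left.
- keeper_hinge (a point): On the keeper's upright pivot axis, at the height of the arm's middle (100 mm above the bench).
- keeper_pin (a point): Top centre of the black upright round finger pin (10 mm diameter, standing 38 mm above the top of the arm) near the arm's free end, 85 mm from the pivot axis, top 146 mm above the bench. The arm is a bar 88 mm long, 8 mm thick, 16 mm high.
- reel_red: Solder reel with red flanges: 80 mm diameter, 44 mm wide over the flanges, about 0.35 kg, with a 23 mm diameter through hole. Origin at its centre, its own y is the axis of the hole. It stands on edge in a wooden cradle, axis level, centre about 52 mm above the bench.
- reel_blue: Solder reel with blue flanges: 80 mm diameter, 38 mm wide over the flanges, otherwise as the red one. Origin at its centre, own y along the hole.
- cradle_red: Small fixed wooden cradle under the red reel: 90 mm (its x) by 60 mm (its y), 20 mm high, two rollers along its y carry the reel. Origin under its centre.
- cradle_blue: The same cradle under the blue reel.
- flux: Bystander: amber flux bottle with black cap, upright, 42 mm diameter, 110 mm tall, origin under its centre.
- meter: Bystander: yellow multimeter lying flat, 78 by 145 by 32 mm (long along its y), origin under its centre.
- pliers: Bystander: red-handled pliers lying flat, about 150 mm long along their x, 70 mm wide, 16 mm high, origin near the pivot at bench level.
- magnifier: Bystander: standing magnifier with a blue base 90 by 100 mm, clips 200 mm apart across its y, lens at the top, about 205 mm tall, origin under its base.
Not all that is in view belongs to the job. What is shaped like the reel_blue but green or yellow is not meant. Leave any purple look-alike of the reel_red alone.

How it is judged:
On the way, in this order (a step that is already met when the one before it is completed fails the run):
1. the red reel is threaded on the spindle, home against the back post, and let go (x of reel_red in the frame of stand between -0.009 and 0.009 m and y of reel_red in the frame of stand between -0.054 and -0.038 m and z of reel_red in the frame of stand between 0.089 and 0.109 m and angle between the y axis of reel_red and the y axis of stand, either way round below 0.2 rad and contact force between reel_red and the fingers below 0.2 N), for 0.2 s.
2. the blue reel is threaded wholly on the spindle in front of the red one, and let go (x of reel_red in the frame of stand between -0.009 and 0.009 m and y of reel_red in the frame of stand between -0.054 and -0.038 m and z of reel_red in the frame of stand between 0.089 and 0.109 m and angle between the y axis of each of reel_red, reel_blue and the y axis of stand, either way round below 0.2 rad and x of reel_blue in the frame of stand between -0.009 and 0.009 m and y of reel_blue in the frame of stand between -0.02 and 0.049 m and z of reel_blue in the frame of stand between 0.089 and 0.109 m and contact force between reel_blue and the fingers below 0.2 N), for 0.2 s.
3. the keeper is swung shut across the spindle's end (value of joint keeper below 0.12 rad), for 0.2 s.
At the end, for the whole second after the job is handed in: Both reels hang at rest on the spindle, red within 10 mm of home against the back post (its centre 16 to 32 mm from spindle_root), blue in front of it and wholly on the spindle (its outer flange not past the tip), and the keeper is shut to within 0.12 rad (x of reel_red in the frame of stand between -0.009 and 0.009 m and y of reel_red in the frame of stand between -0.054 and -0.038 m and z of reel_red in the frame of stand between 0.089 and 0.109 m and angle between the y axis of each of reel_red, reel_blue and the y axis of stand, either way round below 0.2 rad and x of reel_blue in the frame of stand between -0.009 and 0.009 m and y of reel_blue in the frame of stand between -0.02 and 0.049 m and z of reel_blue in the frame of stand between 0.089 and 0.109 m and linear speed of each of reel_red, reel_blue below 0.02 m/s and value of joint keeper below 0.12 rad); the robot touches nothing.
It fails at once if the flux is pushed more than 25 mm or tipped over (distance of flux from where it was at the start of the episode above 0.025 m or angle between flux's own z axis and vertical above 0.4 rad).
It fails at once if the meter is pushed more than 25 mm or tipped over (distance of meter from where it was at the start of the episode above 0.025 m or angle between meter's own z axis and vertical above 0.4 rad).
It fails at once if the pliers is pushed more than 25 mm or tipped over (distance of pliers from where it was at the start of the episode above 0.025 m or angle between pliers's own z axis and vertical above 0.4 rad).
It fails at once if the magnifier is pushed more than 25 mm or tipped over (distance of magnifier from where it was at the start of the episode above 0.025 m or angle between magnifier's own z axis and vertical above 0.4 rad).
It also fails if it takes over 72 s, if anything falls off the work surface, if the arm or the gripper's body presses on something with over 40 N, if the wrist force passes 120 N, or if a joint passes its speed limit or range.

## Working session

There is one attempt and no reset: what is moved stays moved. The work goes in short steps, Python scripts to look and compute and a tool call to move; the robot and the scene stay as the last step left them, time stands still between calls to the robot, and variables do not carry over. Pictures are saved under pics/ and viewed, at most 10 in all, crops included, and the job is handed in when it is done.

Besides the shell and the picture viewer there is one more tool, called after ">>>" as name(argument=value, ...), one argument or row to a line, values as JSON. carry_out: Moves the arm, as the interface text tells. Shifts and turns lie within -1 to 1; 1 stands for 500 mm of shift or 360 degrees of turn. Its arguments: {"type":"object","properties":{"commands":{"type":"array","items":{"type":"array","items":{"type":"number","minimum":-1,"maximum":1}}},"gripper":{"type":"number"}},"required":["commands"]}

```bash
mkdir -p pics
python3 - <<'E'
from bench import *
import cv2,json
for n in("scene","top"):
    cv2.imwrite(f"pics/{n}0.png",cv2.resize(grab_frame(n)[:,:,::-1],(784,588),interpolation=cv2.INTER_CUBIC))
    c=camera_info(n);print(n,c)
s=read_state();print(s)
E
```

```text
scene {'mtx': array([[386.3694107 ,   0.        , 280.73495409],
       [  0.        , 386.3694107 , 211.52164858],
       [  0.        ,   0.        ,   1.        ]]), 'k1': 0.03634579432801971, 'R': array([[ 0.2502944 ,  0.96802776,  0.01658201],
       [ 0.71665402, -0.17372876, -0.67544454],
       [-0.6509683 ,  0.18094355, -0.73722433]]), 't': array([-0.15771936, -0.35008893,  1.39010099])}
top {'mtx': array([[438.77019581,   0.        , 280.11679339],
       [  0.        , 438.77019581, 209.87347829],
       [  0.        ,   0.        ,   1.        ]]), 'k1': -0.0904369588076148, 'R': array([[-0.01499735, -0.99985545,  0.00800968],
       [-0.9825831 ,  0.01325347, -0.18535049],
       [ 0.18521755, -0.01064994, -0.98263983]]), 't': array([-0.01675963,  0.60927681,  1.06467469])}
{'time_s': 0.1, 'joint_positions': array([ 1.19498081e+00,  5.33216543e-02,  1.61417165e+00, -1.50408951e-05,
        1.47599031e+00, -1.18986483e-01]), 'joint_velocities': array([ 0.00074938, -0.00022273, -0.00177848, -0.00065022, -0.00317309,
       -0.00075514]), 'joint_torque': array([-1.23297345e-04, -3.94901383e+01, -3.71365607e+01, -1.62516071e-04,
        3.88324013e-03, -5.82368202e-06]), 'tool_pos': array([0.15854488, 0.60396935, 0.23015792]), 'tool_rot': array([-4.02258403e-01, -3.11527946e+00,  2.88522045e-03]), 'force': array([-0.0530453 , -0.32195064, -0.18660056]), 'wrist_torque': array([0.00529879, 0.03616448, 0.01621791]), 'grip_force': 0.0, 'width': 0.08554882363625686}
```

View pics/scene0.png

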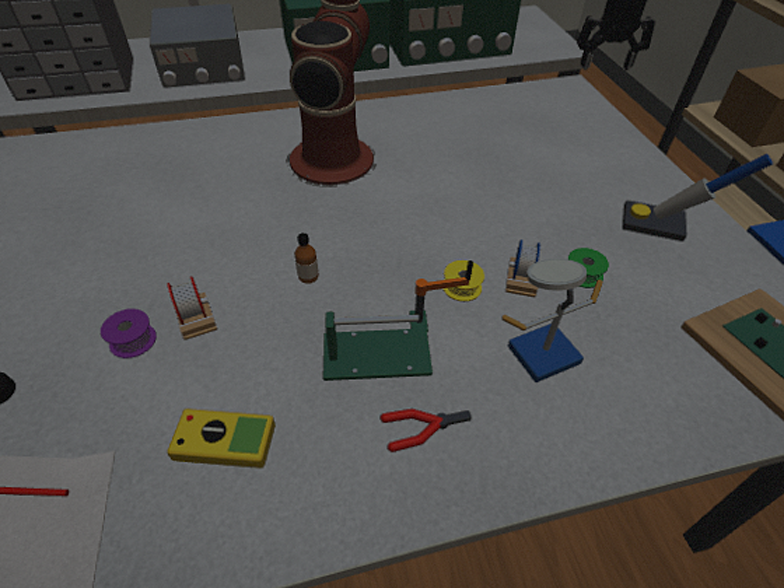

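View pics/top0.png

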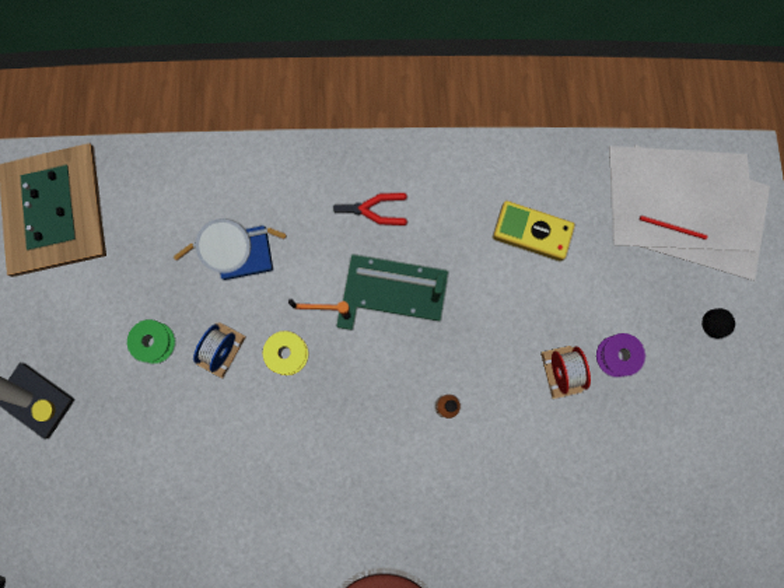

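The red reel is at top (570,370); it could be confused with purple at (620,355). The blue reel is at (215,348), and its look-alikes are green at (150,342) and yellow at (285,352). The stand is at (395,288) with its post at the right end, and the keeper is open, pointing left to its pin at (292,303). Next I'll take close crops.

```bash
cat > h.py <<'E'
import numpy as np,cv2
from bench import *
from scipy.optimize import least_squares
from scipy.spatial.transform import Rotation as Ro
def proj(n,X):
    c=camera_info(n);p=np.atleast_2d(X)@c["R"].T+c["t"];s=p[:,:2]/p[:,2:]
    s=s*(1+c["k1"]*(s**2).sum(1,keepdims=True))
    return s@c["mtx"][:2,:2].T+c["mtx"][:2,2]
def at_z(n,px,z):
    return least_squares(lambda q:proj(n,[q[0],q[1],z])[0]-px,[.5,0]).x
def crop(n,x,y,w,h,k):  # native px window
    return cv2.resize(grab_frame(n)[y:y+h,x:x+w,::-1],(w*k,h*k),interpolation=cv2.INTER_CUBIC)
E
python3 - <<'E'
from h import *
# each tile 400x300 ; native = shown/1.4
t=[("top",130,220,50,37,8),("top",380,240,50,37,8),("top",200,170,130,75,6)]
a=crop("top",130,215,50,60,8);b=crop("top",380,235,50,60,8)
cv2.imwrite("pics/c1.png",np.hstack([a,b]))
cv2.imwrite("pics/c2.png",crop("top",200,170,130,80,6))
a=crop("scene",350,165,66,60,6);b=crop("scene",110,190,66,60,6)
cv2.imwrite("pics/c3.png",np.hstack([a,b]))
cv2.imwrite("pics/c4.png",crop("scene",220,180,130,98,6))
E
```

```text
(no output)
```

View pics/c1.png

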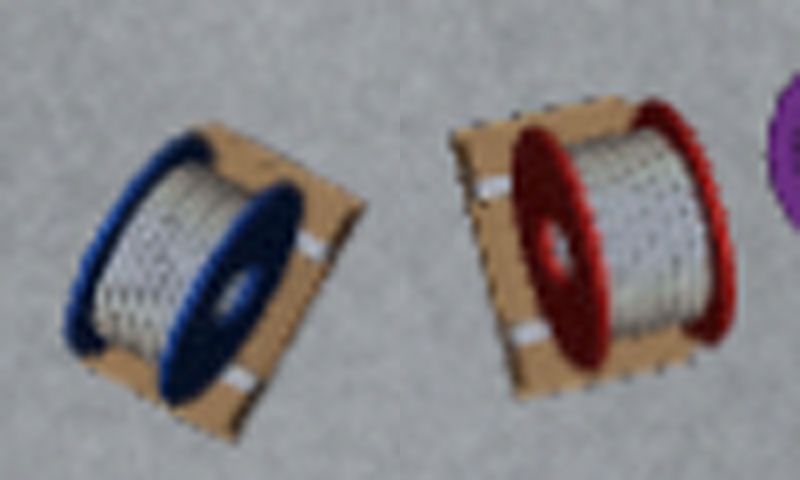

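View pics/c2.png

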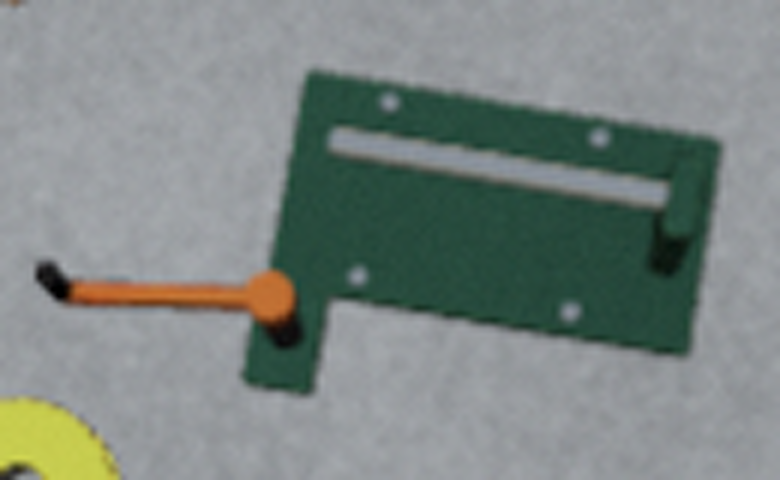

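View pics/c4.png

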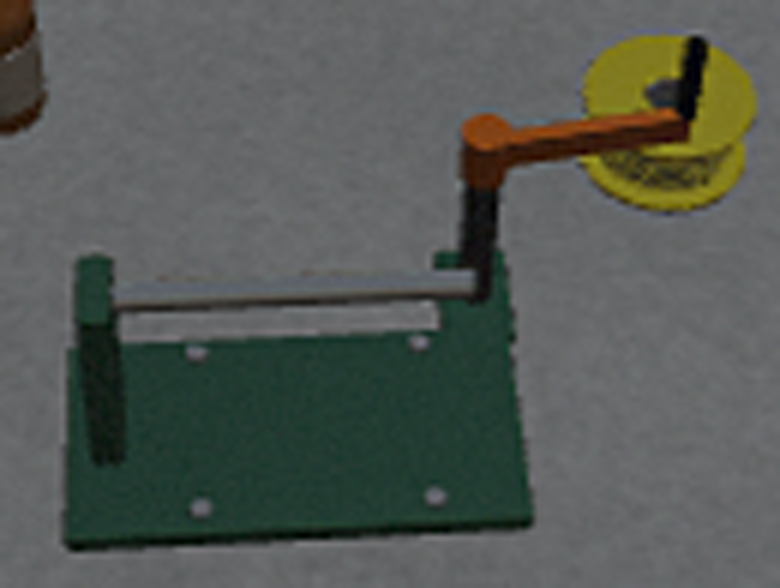

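```bash
cat > fit.py <<'E'
from h import *
from scipy.optimize import minimize
f=lambda u,v:[200+(u+.5)/6-.5,170+(v+.5)/6-.5]
g=lambda u,v:[220+(u+.5)/6-.5,180+(v+.5)/6-.5]
obs=[("top",f(310,72),[.05,.095,.012]),("top",f(720,140),[.05,-.095,.012]),("top",f(688,355),[-.05,-.095,.012]),
("top",f(331,140),[0,.07,.1]),("top",f(668,193),[0,-.07,.1]),("top",f(270,297),[-.07,.082,.108]),
("scene",g(477,283),[0,.07,.1]),("scene",g(115,297),[0,-.07,.1]),("scene",g(68,540),[.05,-.095,.012]),("scene",g(530,518),[.05,.095,.012]),("scene",g(486,130),[-.07,.082,.108])]
def W(p,q): 
    c,s=np.cos(p[2]),np.sin(p[2]);q=np.asarray(q,float);return np.stack([p[0]+c*q[...,0]-s*q[...,1],p[1]+s*q[...,0]+c*q[...,1],q[...,2]],-1)
r=least_squares(lambda p:np.concatenate([proj(n,W(p,X))[0]-u for n,u,X in obs]),[.55,0,0])
print("stand",r.x.round(4),r.fun.reshape(-1,2).round(1).tolist());S=r.x
pin=at_z("top",f(47,270),.146);h=W(S,[-.07,.082,.1])
d=pin-h[:2];print("pin",pin,np.hypot(*d),"hinge",h,"angle",np.arctan2(d[1],d[0])-S[2])
print("pin scene",at_z("scene",g(696,42),.146))
a=np.linspace(0,2*np.pi,60)
def hull(n,p,hw,win,k=8):
    X=np.concatenate([np.stack([.04*np.cos(a),0*a+s*hw,p[3]+.04*np.sin(a)],-1) for s in(-1,1)])
    q=proj(n,W(p,X))-[win[0],win[1]];m=np.zeros((win[3]*k,win[2]*k),np.uint8)
    cv2.fillConvexPoly(m,cv2.convexHull(((q+.5)*k-.5).astype(np.float32)).round().astype(np.int32),1);return m
def fit(col,hw,wins,p0):
    H=[]
    for n,w in wins:
        im=cv2.resize(grab_frame(n)[w[1]:w[1]+w[3],w[0]:w[0]+w[2]],None,fx=8,fy=8,interpolation=cv2.INTER_CUBIC).astype(int)
        R,G,B=im[...,0],im[...,1],im[...,2]
        m=((R>G+35)&(R>2.2*G)&(abs(G-B)<25)) if col=="red" else ((B>R+22)&(B>1.5*R))
        c,_=cv2.findContours(m.astype(np.uint8),cv2.RETR_EXTERNAL,cv2.CHAIN_APPROX_NONE)
        pts=np.concatenate([k for k in c if cv2.contourArea(k)>200]);z=np.zeros(m.shape,np.uint8)
        cv2.fillConvexPoly(z,cv2.convexHull(pts),1);H.append((n,w,z))
    def cost(p):
        s=0
        for n,w,z in H:
            m=hull(n,[*p,.052],hw,w);s+=1-(m&z).sum()/max(1,(m|z).sum())
        return s
    best=min((minimize(cost,p0+np.array([0,0,d]),method="Nelder-Mead",options=dict(initial_simplex=p0+np.array([0,0,d])+np.array([[0,0,0],[.01,0,0],[0,.01,0],[0,0,.15]]))) for d in(-.1,.1)),key=lambda o:o.fun)
    print(col,best.x.round(4),best.fun)
    for n,w,z in H: print(n,1-(hull(n,[*best.x,.052],hw,w)&z).sum()/(hull(n,[*best.x,.052],hw,w)|z).sum())
    return best.x
if __name__=="__main__":
    p=np.array([*at_z("top",[380+230/8,235+225/8],.052),.25])
    fit("red",.022,[("top",(380,235,44,60)),("scene",(110,190,50,60))],p)
    p=np.array([*at_z("top",[130+185/8,215+265/8],.052),-.5])
    fit("blue",.019,[("top",(130,215,50,60))],p)
    for u in[(225,245),(245,262),(276,233),(184,251)]: print("mag",at_z("top",np.array(u)/1.4,.2 if u[0]==225 else .05))
E
python3 fit.py
```

```text
stand [ 0.6304 -0.0311 -0.1804] [[-1.0, -0.2], [0.4, -0.1], [0.1, 0.5], [-0.2, 0.6], [-0.5, 1.0], [-0.2, 0.6], [-0.7, 0.4], [-0.4, 0.8], [-0.7, 0.4], [1.1, -0.0], [-0.1, 1.8]]
pin [0.58325524 0.14638828] 0.08455911166138928 hinge [0.57623891 0.06212076 0.1       ] angle 1.668116783588802
pin scene [0.57795822 0.14768473]
red [ 0.4647 -0.3449  0.2167] 0.19289226856107544
top 0.07828996133581745
scene 0.114602307225258
blue [ 0.5159  0.2997 -0.5467] 0.08741754654539724
top 0.08741754654539724
mag [0.66625548 0.24600302]
mag [0.67430545 0.24765352]
mag [0.72944842 0.19084493]
mag [0.69740293 0.36416193]
```

View pics/c3.png

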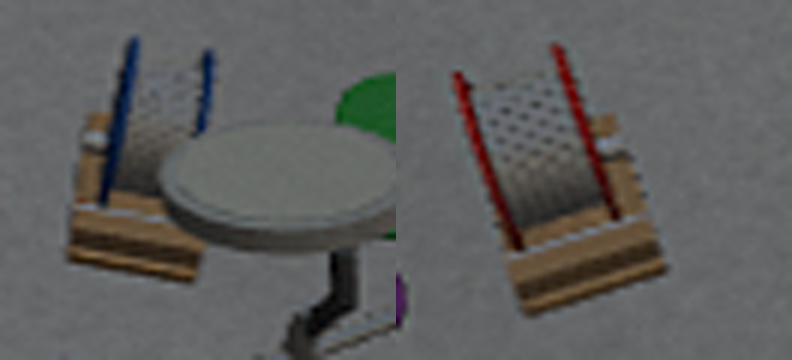

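Both crops confirm the picks: red sits in the cradle at right, and blue in the cradle at left. The lens hides only blue's lower right in the scene view. I'll add a move helper and start.

```bash
cat >> h.py <<'E'
S=np.array([.6304,-.0311,-.1804]) # stand
def st(x,y,z):
    c,s=np.cos(S[2]),np.sin(S[2]);return np.array([S[0]+c*x-s*y,S[1]+s*x+c*y,z])
def plan(start,*targets):
    """targets (x,y,z,heading deg of tool y), prints shift in scaled tool axes at the heading before, then turn."""
    s=read_state();R=Ro.from_rotvec(s["tool_rot"]).as_matrix() 
    p=s["tool_pos"];h=np.degrees(np.arctan2(R[1,1],R[0,1]))
    print("now",s["time_s"],p.round(4),"h",h.round(2),"tz",R[:,2].round(4),"w",s["width"],"F",s["force"].round(1),"j",s["joint_positions"].round(2))
    for i,(x,y,z,hh) in enumerate(targets):
        d=R.T@(np.array([x,y,z])-p)/.5;n=int(np.ceil(np.linalg.norm(d)/.122))
        t=-(hh-h)/360;m=int(np.ceil(abs(t)/.029))
        print("shift",d.round(4),"n",n,"each",(d/max(n,1)).round(4),"| turn z",round(t,4),"m",m,"each",round(t/max(m,1),4))
        p=np.array([x,y,z]);h=hh;a=np.radians(h);R=np.array([[-np.sin(a),np.cos(a),0],[np.cos(a),np.sin(a),0],[0,0,-1]]).T
        R=np.array([[-np.sin(a),np.cos(a),0],[np.cos(a),np.sin(a),0],[0,0,-1]]).T
E
python3 -c "
from h import *
plan(0,(.45,.25,.25,75.3),(.4647,-.3449,.25,102.4),(.4647,-.3449,.067,102.4))"
```

```text
now 0.55 [0.1587 0.6045 0.2313] h 75.29 tz [-0. -0. -1.] w 0.0855290150102855 F [-0.1  1.2  0. ] j [ 1.2   0.05  1.61 -0.    1.48 -0.12]
shift [-0.7435 -0.5378 -0.0374] n 8 each [-0.0929 -0.0672 -0.0047] | turn z -0.0 m 1 each -0.0
shift [-0.3304 -1.1434  0.    ] n 10 each [-0.033  -0.1143  0.    ] | turn z -0.0753 m 3 each -0.0251
shift [0.    0.    0.366] n 3 each [0.    0.    0.122] | turn z -0.0 m 0 each -0.0
```

>>> carry_out(
  commands=[
    [-0.093,-0.067,-0.005,0,0,0],
    [-0.093,-0.067,-0.005,0,0,0],
    [-0.093,-0.067,-0.005,0,0,0],
    [-0.093,-0.067,-0.005,0,0,0],
    [-0.093,-0.067,-0.005,0,0,0],
    [-0.093,-0.067,-0.005,0,0,0],
    [-0.093,-0.067,-0.005,0,0,0],
    [-0.093,-0.067,-0.005,0,0,0],
  ],
  gripper=0,
)

```text
time_s: 1.55
tool_pos: [0.4515, 0.2492, 0.2518]
tool_rot: [0.402, 3.115, 0.001]
force: [-0.1, 0.6, -0.5]
width: 0.0854
grip_force: 0.0
```

>>> carry_out(
  commands=[
    [-0.033,-0.114,0,0,0,0],
    [-0.033,-0.114,0,0,0,0],
    [-0.033,-0.114,0,0,0,0],
    [-0.033,-0.114,0,0,0,0],
    [-0.033,-0.114,0,0,0,0],
    [-0.033,-0.114,0,0,0,0],
    [-0.033,-0.114,0,0,0,0],
    [-0.033,-0.114,0,0,0,0],
  ],
)

```text
time_s: 2.55
tool_pos: [0.4621, -0.2258, 0.2517]
tool_rot: [0.403, 3.115, -0.0]
force: [0.1, -0.2, 0.6]
width: 0.0854
grip_force: 0.0
```

>>> carry_out(
  commands=[
    [-0.033,-0.114,0,0,0,0],
    [-0.033,-0.114,0,0,0,0],
    [0,0,0,0,0,-0.025],
    [0,0,0,0,0,-0.025],
    [0,0,0,0,0,-0.025],
    [0,0,0,0,0,0],
    [0,0,0,0,0,0],
  ],
)

```text
time_s: 3.42
tool_pos: [0.4653, -0.3424, 0.2514]
tool_rot: [-0.333, 3.124, -0.0]
force: [-0.2, -0.5, -0.4]
width: 0.0856
grip_force: 0.0
```

```bash
python3 -c "
from h import *
plan(0,(.4647,-.3449,.13,102.4),(.4647,-.3449,.067,102.4))"
```

```text
now 3.425 [ 0.4653 -0.3424  0.2514] h 102.17 tz [ 1.e-04 -1.e-04 -1.e+00] w 0.08560619305979579 F [-0.2 -0.5 -0.4] j [-0.76 -0.07  1.7  -0.    1.51 -2.55]
shift [ 0.0023 -0.0047  0.2427] n 2 each [ 0.0011 -0.0023  0.1214] | turn z -0.0006 m 1 each -0.0006
shift [0.    0.    0.126] n 2 each [0.    0.    0.063] | turn z -0.0 m 0 each -0.0
```

>>> carry_out(
  commands=[
    [0.002,-0.004,0.12,0,0,0],
    [0,0,0.12,0,0,0],
    [0,0,0.063,0,0,0],
    [0,0,0.063,0,0,0],
    [0,0,0.014,0,0,0],
    [0,0,0,0,0,0],
  ],
)

```text
time_s: 4.18
tool_pos: [0.4649, -0.3447, 0.0617]
tool_rot: [-0.335, 3.124, -0.0]
force: [-0.2, 0.0, 0.4]
width: 0.0853
grip_force: 0.0
```

>>> carry_out(
  commands=[
    [0,0,0,0,0,0],
    [0,0,0,0,0,0],
    [0,0,0,0,0,0],
    [0,0,0,0,0,0],
    [0,0,0,0,0,0],
    [0,0,0,0,0,0],
    [0,0,0,0,0,0],
    [0,0,0,0,0,0],
  ],
  gripper=1,
)

```text
time_s: 5.18
tool_pos: [0.4654, -0.3454, 0.063]
tool_rot: [-0.336, 3.122, -0.003]
force: [-1.4, 0.7, 7.3]
width: 0.0432
grip_force: 61.5
```

```bash
python3 -c "
from h import *
s=read_state();print(s['force'],s['wrist_torque'])
p=s['tool_pos'];H=90+np.degrees(S[2])
a=st(0,.17,.25)
plan(0,(p[0],p[1],.25,H),(*a,H),(*st(0,.17,.11),H))"
```

```text
[-1.35640462  0.72618962  7.32003818] [ 0.09414289  0.14537321 -0.04410114]
now 5.175 [ 0.4654 -0.3454  0.063 ] h 102.28 tz [ 0.0016 -0.0017 -1.    ] w 0.04318168808516401 F [-1.4  0.7  7.3] j [-0.77  0.11  1.85 -0.    1.18 -2.55]
shift [-0.0004 -0.0007 -0.374 ] n 4 each [-0.0001 -0.0002 -0.0935] | turn z 0.0628 m 3 each 0.0209
shift [-0.2118  1.0175  0.    ] n 9 each [-0.0235  0.1131  0.    ] | turn z -0.0 m 0 each -0.0
shift [0.   0.   0.28] n 3 each [0.     0.     0.0933] | turn z -0.0 m 0 each -0.0
```

```bash
python3 -c "
from h import *
p=read_state()['tool_pos'];H=90+np.degrees(S[2])
plan(0,(p[0],p[1],.25,H),(*st(0,.115,.25),H),(*st(0,.115,.11),H))"
```

```text
now 5.175 [ 0.4654 -0.3454  0.063 ] h 102.28 tz [ 0.0016 -0.0017 -1.    ] w 0.04318168808516401 F [-1.4  0.7  7.3] j [-0.77  0.11  1.85 -0.    1.18 -2.55]
shift [-0.0004 -0.0007 -0.374 ] n 4 each [-0.0001 -0.0002 -0.0935] | turn z 0.0628 m 3 each 0.0209
shift [-0.2118  0.9075  0.    ] n 8 each [-0.0265  0.1134  0.    ] | turn z -0.0 m 0 each -0.0
shift [0.   0.   0.28] n 3 each [0.     0.     0.0933] | turn z -0.0 m 0 each -0.0
```

>>> carry_out(
  commands=[
    [0,0,-0.04,0,0,0],
    [0,0,-0.1,0,0,0],
    [0,0,-0.12,0,0,0],
    [0,0,-0.114,0,0,0],
    [0,0,0,0,0,0.021],
    [0,0,0,0,0,0.021],
    [0,0,0,0,0,0.021],
    [0,0,0,0,0,0],
  ],
)

```text
time_s: 6.18
tool_pos: [0.4644, -0.3442, 0.2484]
tool_rot: [-0.282, -3.128, -0.001]
force: [0.2, -0.3, -3.1]
width: 0.0432
grip_force: 61.5
```

>>> carry_out(
  commands=[
    [-0.026,0.113,0,0,0,0],
    [-0.026,0.113,0,0,0,0],
    [-0.026,0.113,0,0,0,0],
    [-0.026,0.113,0,0,0,0],
    [-0.026,0.113,0,0,0,0],
    [-0.026,0.113,0,0,0,0],
    [-0.026,0.113,0,0,0,0],
    [-0.026,0.113,0,0,0,0],
  ],
)

```text
time_s: 7.18
tool_pos: [0.6489, 0.0831, 0.2484]
tool_rot: [-0.28, -3.129, 0.0]
force: [0.6, -1.2, -2.9]
width: 0.0431
grip_force: 62.2
```

>>> carry_out(
  commands=[
    [0,0,0,0,0,0],
    [0,0,0.09,0,0,0],
    [0,0,0.09,0,0,0],
    [0,0,0.09,0,0,0],
    [0,0,0,0,0,0],
    [0,0,0,0,0,0],
  ],
)

```text
time_s: 7.92
tool_pos: [0.6496, 0.0808, 0.1154]
tool_rot: [0.284, 3.126, 0.0]
force: [0.8, 0.6, -2.4]
width: 0.0431
grip_force: 62.8
```

```bash
python3 -c "
from h import *
H=90+np.degrees(S[2])
plan(0,(*st(0,.115,.11),H),(*st(0,-.048,.11),H))
cv2.imwrite('pics/r1.png',np.vstack([crop('top',200,165,130,60,6)[:295],crop('scene',235,150,130,98,6)[140:440]]))
"
```

```text
now 7.925 [0.6496 0.0808 0.1154] h 79.62 tz [ 2.6e-03 -1.0e-04 -1.0e+00] w 0.043097202551922044 F [ 0.8  0.6 -2.4] j [ 0.01  0.21  1.64 -0.    1.29 -1.38]
shift [-0.0023  0.003   0.0108] n 1 each [-0.0023  0.003   0.0108] | turn z -0.0001 m 1 each -0.0001
shift [-0.    -0.326  0.   ] n 3 each [-0.     -0.1087  0.    ] | turn z -0.0 m 0 each -0.0
```

View pics/r1.png

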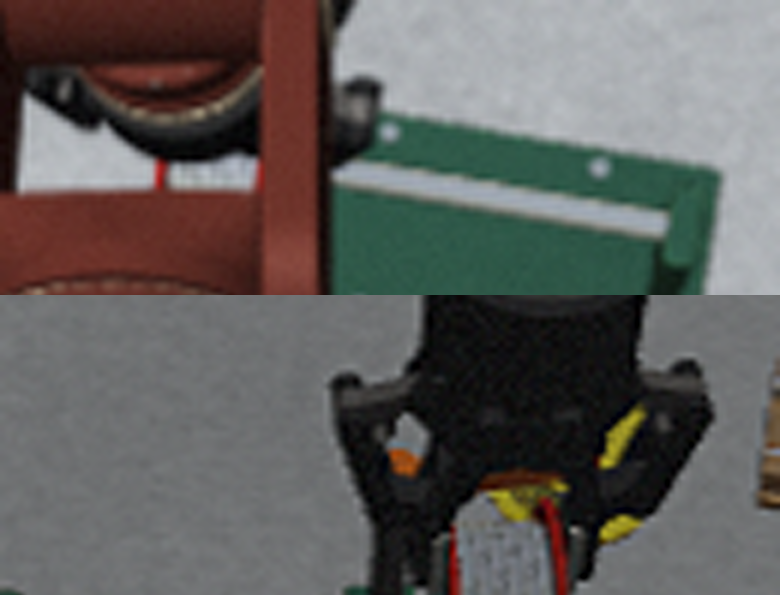

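>>> carry_out(
  commands=[
    [-0.002,0,0.009,0,0,0],
    [0,-0.02,0,0,0,0],
    [0,-0.02,0,0,0,0],
    [0,-0.02,0,0,0,0],
    [0,-0.02,0,0,0,0],
    [0,0,0,0,0,0],
  ],
)

```text
time_s: 8.78
tool_pos: [0.6422, 0.0407, 0.1088]
tool_rot: [-0.287, -3.128, -0.0]
force: [-0.1, 0.5, -2.1]
width: 0.0431
grip_force: 62.8
```

```bash
python3 -c "
from h import *
H=90+np.degrees(S[2])
plan(0,(*st(0,-.048,.111),H));print(read_state()['wrist_torque'])
im=crop('scene',235,165,130,98,6)
for y in(-.07,.07):
  for z in(.1,): print(((proj('scene',st(0,y,z))[0]-[235,165]+.5)*6))
cv2.imwrite('pics/r2.png',im)
"
```

```text
now 8.775 [0.6422 0.0407 0.1088] h 79.53 tz [-0.  0. -1.] w 0.04307209043924795 F [-0.1  0.5 -2.1] j [-0.05  0.2   1.67  0.    1.28 -1.44]
shift [-0.0031 -0.2416 -0.0044] n 2 each [-0.0015 -0.1208 -0.0022] | turn z -0.0004 m 1 each -0.0004
[-0.01163212 -0.01671773  0.02946428]
[ 23.2662567  392.16369161]
[383.57535281 375.89345699]
```

View pics/r2.png

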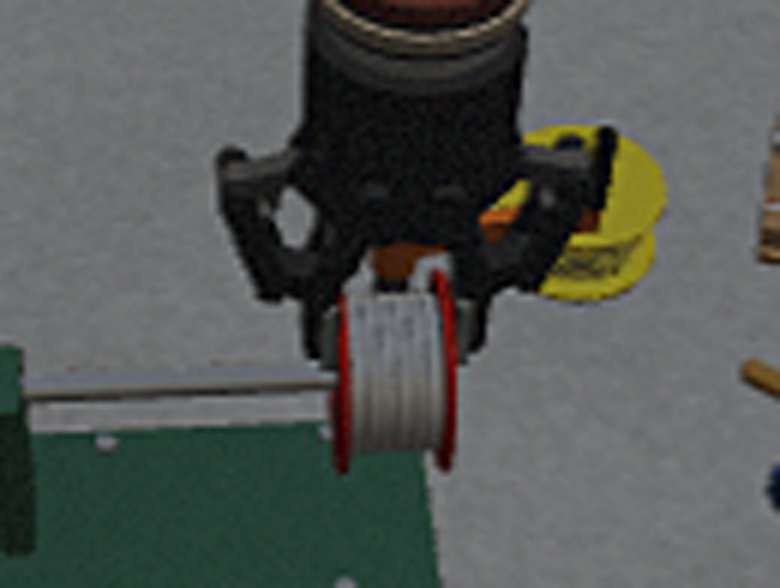

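The red reel is on the spindle tip at (335,380) with no side force, so I'll continue slowly.

>>> carry_out(
  commands=[
    [-0.002,-0.02,-0.004,0,0,0],
    [0,-0.03,0,0,0,0],
    [0,-0.03,0,0,0,0],
    [0,-0.03,0,0,0,0],
    [0,-0.03,0,0,0,0],
    [0,-0.03,0,0,0,0],
    [0,0,0,0,0,0],
  ],
)

```text
time_s: 9.7
tool_pos: [0.6278, -0.0433, 0.1108]
tool_rot: [-0.287, -3.128, -0.0]
force: [-0.4, 0.7, -3.7]
width: 0.0429
grip_force: 62.8
```

```bash
python3 -c "
from h import *
H=90+np.degrees(S[2])
plan(0,(*st(0,-.048,.111),H));print(read_state()['wrist_torque'])"
```

```text
now 9.7 [ 0.6278 -0.0433  0.1108] h 79.51 tz [-0.  0. -1.] w 0.04291295534355206 F [-0.4  0.7 -3.7] j [-0.19  0.16  1.7   0.    1.28 -1.57]
shift [-0.0009 -0.0711 -0.0004] n 1 each [-0.0009 -0.0711 -0.0004] | turn z -0.0004 m 1 each -0.0004
[ 0.09639473 -0.01724814  0.03024125]
```

>>> carry_out(
  commands=[
    [0,-0.02,-0.004,0,0,0],
    [0,-0.02,0,0,0,0],
    [0,-0.015,0,0,0,0],
    [0,-0.007,0,0,0,0],
    [0,0,0,0,0,0],
  ],
)

```text
time_s: 10.32
tool_pos: [0.6224, -0.0728, 0.1128]
tool_rot: [-0.285, -3.129, -0.0]
force: [-0.6, 0.4, -3.3]
width: 0.0433
grip_force: 62.8
```

>>> carry_out(
  commands=[
    [0,-0.004,0,0,0,0],
    [0,-0.003,0,0,0,0],
    [0,0,0,0,0,0],
    [0,0,0,0,0,0],
  ],
)

```text
time_s: 10.82
tool_pos: [0.6218, -0.0759, 0.1128]
tool_rot: [0.284, 3.129, 0.0]
force: [0.2, 0.9, -2.5]
width: 0.0428
grip_force: 62.8
```

```bash
python3 -c "
from h import *
H=90+np.degrees(S[2])
plan(0,(*st(0,-.048,.111),H))
cv2.imwrite('pics/r3.png',crop('scene',200,165,130,98,6))"
```

```text
now 10.825 [ 0.6218 -0.0759  0.1128] h 79.61 tz [ 0.  0. -1.] w 0.04284281022704999 F [ 0.2  0.9 -2.5] j [-0.24  0.15  1.71  0.    1.28 -1.63]
shift [-0.0009 -0.0047  0.0036] n 1 each [-0.0009 -0.0047  0.0036] | turn z -0.0001 m 1 each -0.0001
```

View pics/r3.png

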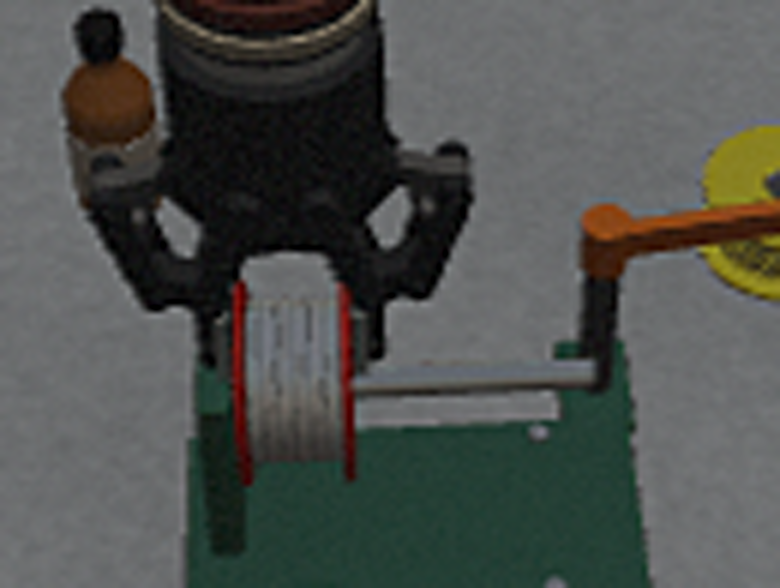

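>>> carry_out(
  commands=[
    [0,-0.003,0,0,0,0],
    [0,-0.002,0,0,0,0],
    [0,0,0,0,0,0],
    [0,0,0,0,0,0],
  ],
)

```text
time_s: 11.38
tool_pos: [0.6213, -0.0784, 0.1128]
tool_rot: [0.284, 3.129, 0.0]
force: [-0.3, 2.0, -2.7]
width: 0.0434
grip_force: 62.8
```

>>> carry_out(
  commands=[
    [0,-0.002,0,0,0,0],
    [0,-0.002,0,0,0,0],
    [0,0,0,0,0,0],
    [0,0,0,0,0,0],
  ],
)

```text
time_s: 11.88
tool_pos: [0.6213, -0.0785, 0.1129]
tool_rot: [0.284, 3.128, 0.006]
force: [1.0, 6.9, -2.7]
width: 0.043
grip_force: 62.8
```

>>> carry_out(
  commands=[
    [0,0.002,0.003,0,0,0],
    [0,0,0.003,0,0,0],
    [0,0,0,0,0,0],
  ],
)

```text
time_s: 12.25
tool_pos: [0.6218, -0.0785, 0.1103]
tool_rot: [0.284, 3.127, 0.003]
force: [1.4, 6.1, -1.2]
width: 0.0432
grip_force: 63.2
```

>>> carry_out(
  commands=[
    [0,0,0,0,0,0],
    [0,0,0,0,0,0],
    [0,0,0,0,0,0],
    [0,0,0,0,0,0],
    [0,0,0,0,0,0],
    [0,0,0,0,0,0],
  ],
  gripper=0,
)

```text
time_s: 13.0
tool_pos: [0.6211, -0.0795, 0.1098]
tool_rot: [0.285, 3.129, -0.0]
force: [-0.1, -0.4, 0.7]
width: 0.0853
grip_force: 0.0
```

```bash
python3 -c "
from h import *
p=read_state()['tool_pos'];print(p)
cv2.imwrite('pics/r4.png',crop('scene',200,165,130,98,6))
b=(.5159,.2997);hb=90-31
plan(0,(p[0],p[1],.25,79.6),(.5159,.2997,.25,hb),(*b,.0625,hb))"
```

```text
[ 0.62112749 -0.07951962  0.10981447]
now 13.05 [ 0.6211 -0.0795  0.1098] h 79.61 tz [-1.e-04 -1.e-04 -1.e+00] w 0.08512012481690197 F [ 0.1 -0.3 -0.3] j [-0.25  0.16  1.71 -0.    1.27 -1.64]
shift [-0.000e+00 -1.000e-04 -2.804e-01] n 3 each [-0.     -0.     -0.0935] | turn z 0.0 m 1 each 0.0
shift [0.3439 0.708  0.    ] n 7 each [0.0491 0.1011 0.    ] | turn z 0.0572 m 2 each 0.0286
shift [0.    0.    0.375] n 4 each [0.     0.     0.0938] | turn z 0.0 m 0 each 0.0
```

View pics/r4.png

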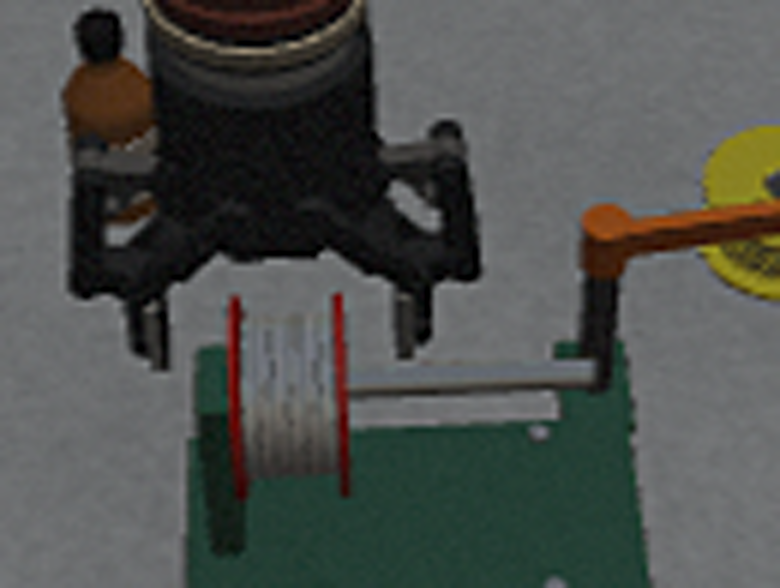

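Red hangs at home at (290,400) and the fingers are clear. I've used all my picture views, so I'll check blue numerically against its cradle corners.

Run:
```python
from h import *
f=lambda u,v:[130+(u+.5)/8-.5,215+(v+.5)/8-.5]
def cr(px,p0):
    q=[(.045,.03),(.045,-.03),(-.045,-.03)]
    def r(p):
        c,s=np.cos(p[2]),np.sin(p[2]);o=[]
        for (a,b),u in zip(q,px):
            if u: o+=list(proj("top",[p[0]+c*a-s*b,p[1]+s*a+c*b,.02])[0]-u)
        return np.array(o)
    s=least_squares(r,p0);print(s.x.round(4),s.fun.round(2))
cr([None,f(360,203),f(233,432)],[.516,.3,-.53])
g=lambda u,v:[380+(u+.5)/8-.5,235+(v+.5)/8-.5]
q=[g(55,135),g(225,97),None]
# red: left edge is its +y side
def r2(p):
    c,s=np.cos(p[2]),np.sin(p[2]);o=[]
    for a,b,u in[(.045,.03,g(55,135)),(.045,-.03,g(222,97)),(-.045,.03,g(120,388))]:
        o+=list(proj("top",[p[0]+c*a-s*b,p[1]+s*a+c*b,.02])[0]-u)
    return np.array(o)
s=least_squares(r2,[.46,-.34,.2]);print("red",s.x.round(4),s.fun.round(2))
```

```text
[ 0.5166  0.298  -0.4898] [ 0.53 -1.   -0.53  0.98]
red [ 0.4652 -0.3395  0.1939] [-0.41 -0.76  0.53 -0.82 -0.11  1.53]
```

>>> carry_out(
  commands=[
    [0,0,-0.094,0,0,0],
    [0,0,-0.094,0,0,0],
    [0,0,-0.094,0,0,0],
    [0.049,0.101,0,0,0,0],
    [0.049,0.101,0,0,0,0],
    [0.049,0.101,0,0,0,0],
    [0.049,0.101,0,0,0,0],
    [0.049,0.101,0,0,0,0],
  ],
)

```text
time_s: 14.05
tool_pos: [0.5455, 0.1926, 0.251]
tool_rot: [0.285, 3.128, 0.0]
force: [1.4, 0.7, -1.1]
width: 0.0854
grip_force: 0.0
```

>>> carry_out(
  commands=[
    [0.049,0.101,0,0,0,0],
    [0.049,0.101,0,0,0,0],
    [0,0,0,0,0,0.028],
    [0,0,0,0,0,0.028],
    [0,0,0,0,0,0],
    [0,0,0,0,0,0],
  ],
)

```text
time_s: 14.8
tool_pos: [0.5162, 0.299, 0.2508]
tool_rot: [-0.824, -3.031, 0.0]
force: [0.3, 0.7, 0.7]
width: 0.0854
grip_force: 0.0
```

```bash
python3 -c "
from h import *
plan(0,(.5159,.2997,.0625,59))"
```

```text
now 14.8 [0.5162 0.299  0.2508] h 59.57 tz [-1.e-04 -0.e+00 -1.e+00] w 0.08536526514707152 F [0.3 0.7 0.7] j [ 0.4  -0.02  1.66  0.    1.51 -0.64]
shift [0.0013 0.0008 0.3765] n 4 each [0.0003 0.0002 0.0941] | turn z 0.0016 m 1 each 0.0016
```

>>> carry_out(
  commands=[
    [0,0,0.1,0,0,0],
    [0,0,0.1,0,0,0],
    [0,0,0.1,0,0,0],
    [0,0,0.05,0,0,0],
    [0,0,0.027,0,0,0],
    [0,0,0,0,0,0],
    [0,0,0,0,0,0],
  ],
)

```text
time_s: 15.68
tool_pos: [0.5175, 0.2997, 0.0641]
tool_rot: [0.827, 3.028, 0.003]
force: [-0.3, 0.3, -0.0]
width: 0.0852
grip_force: 0.0
```

>>> carry_out(
  commands=[
    [0,0,0,0,0,0],
    [0,0,0,0,0,0],
    [0,0,0,0,0,0],
    [0,0,0,0,0,0],
    [0,0,0,0,0,0],
    [0,0,0,0,0,0],
    [0,0,0,0,0,0],
    [0,0,0,0,0,0],
  ],
  gripper=1,
)

```text
time_s: 16.68
tool_pos: [0.5166, 0.2994, 0.0632]
tool_rot: [0.827, 3.03, 0.001]
force: [-2.0, -0.1, 4.9]
width: 0.0373
grip_force: 60.4
```

```bash
python3 -c "
from h import *
p=read_state()['tool_pos'];H=90+np.degrees(S[2])
plan(0,(p[0],p[1],.25,H),(*st(0,.12,.25),H),(*st(0,.12,.111),H))"
```

```text
now 16.675 [0.5166 0.2994 0.0632] h 59.46 tz [ 8.e-04  3.e-04 -1.e+00] w 0.03727407443745392 F [-2.  -0.1  4.9] j [ 0.4   0.15  1.81 -0.    1.19 -0.64]
shift [-2.000e-04  3.000e-04 -3.735e-01] n 4 each [-0.0001  0.0001 -0.0934] | turn z -0.0561 m 2 each -0.0281
shift [-0.3424 -0.3695  0.    ] n 5 each [-0.0685 -0.0739  0.    ] | turn z -0.0 m 0 each -0.0
shift [0.    0.    0.278] n 3 each [0.     0.     0.0927] | turn z -0.0 m 0 each -0.0
```

>>> carry_out(
  commands=[
    [0,0,-0.04,0,0,0],
    [0,0,-0.1,0,0,0],
    [0,0,-0.12,0,0,0],
    [0,0,-0.114,0,0,0],
    [0,0,0,0,0,-0.028],
    [0,0,0,0,0,-0.028],
    [0,0,0,0,0,0],
  ],
)

```text
time_s: 17.55
tool_pos: [0.5156, 0.2989, 0.2487]
tool_rot: [-0.288, -3.127, 0.001]
force: [-0.3, -0.1, -4.7]
width: 0.0372
grip_force: 60.8
```

>>> carry_out(
  commands=[
    [-0.068,-0.074,0,0,0,0],
    [-0.068,-0.074,0,0,0,0],
    [-0.068,-0.074,0,0,0,0],
    [-0.068,-0.074,0,0,0,0],
    [-0.068,-0.074,0,0,0,0],
    [0,0,0,0,0,0],
  ],
)

```text
time_s: 18.3
tool_pos: [0.6509, 0.0832, 0.2482]
tool_rot: [-0.296, -3.126, 0.002]
force: [-0.1, 0.3, -4.6]
width: 0.0367
grip_force: 61.4
```

```bash
python3 -c "
from h import *
H=90+np.degrees(S[2])
plan(0,(*st(0,.12,.111),H))"
```

```text
now 18.3 [0.6509 0.0832 0.2482] h 79.17 tz [-1.5e-03 -9.0e-04 -1.0e+00] w 0.03674127663865154 F [-0.1  0.3 -4.6] j [ 0.01  0.12  1.52 -0.    1.51 -1.37]
shift [-0.0009  0.008   0.2743] n 3 each [-0.0003  0.0027  0.0914] | turn z -0.0014 m 1 each -0.0014
```

>>> carry_out(
  commands=[
    [-0.001,0.006,0.092,0,0,-0.0014],
    [0,0,0.092,0,0,0],
    [0,0,0.09,0,0,0],
    [0,0,0,0,0,0],
    [0,0,0,0,0,0],
  ],
)

```text
time_s: 18.92
tool_pos: [0.6519, 0.0899, 0.1142]
tool_rot: [0.271, 3.128, 0.001]
force: [1.4, -0.6, -4.0]
width: 0.0369
grip_force: 61.5
```

```bash
python3 -c "
from h import *
H=90+np.degrees(S[2])
plan(0,(*st(0,.12,.111),H),(*st(0,.026,.111),H))"
```

```text
now 18.925 [0.6519 0.0899 0.1142] h 80.09 tz [ 2.3e-03  2.0e-04 -1.0e+00] w 0.03690296905248027 F [ 1.4 -0.6 -4. ] j [ 0.02  0.22  1.63  0.    1.29 -1.37]
shift [-0.001  -0.0059  0.0064] n 1 each [-0.001  -0.0059  0.0064] | turn z 0.0012 m 1 each 0.0012
shift [ 0.    -0.188  0.   ] n 2 each [ 0.    -0.094  0.   ] | turn z -0.0 m 0 each -0.0
```

>>> carry_out(
  commands=[
    [-0.001,0,0.004,0,0,0],
    [0,-0.02,0,0,0,0],
    [0,-0.02,0,0,0,0],
    [0,-0.02,0,0,0,0],
    [0,-0.02,0,0,0,0],
    [0,0,0,0,0,0],
  ],
)

```text
time_s: 19.68
tool_pos: [0.6446, 0.0489, 0.1102]
tool_rot: [-0.273, -3.13, 0.0]
force: [-0.4, 0.2, -4.2]
width: 0.0374
grip_force: 61.5
```

```bash
python3 -c "
from h import *
H=90+np.degrees(S[2]);print(read_state()['wrist_torque'])
plan(0,(*st(0,.026,.111),H))"
```

```text
[ 0.0462148   0.00374175 -0.02660675]
now 19.675 [0.6446 0.0489 0.1102] h 80.03 tz [-2.e-04 -0.e+00 -1.e+00] w 0.037408308604083486 F [-0.4  0.2 -4.2] j [-0.04  0.2   1.66 -0.    1.28 -1.44]
shift [-0.0002 -0.1105 -0.0015] n 1 each [-0.0002 -0.1105 -0.0015] | turn z 0.001 m 1 each 0.001
```

>>> carry_out(
  commands=[
    [0,-0.02,-0.001,0,0,0],
    [0,-0.02,0,0,0,0],
    [0,-0.02,0,0,0,0],
    [0,-0.02,0,0,0,0],
    [0,-0.02,0,0,0,0],
    [0,-0.01,0,0,0,0],
    [0,0,0,0,0,0],
  ],
)

```text
time_s: 20.55
tool_pos: [0.6352, -0.0046, 0.1108]
tool_rot: [0.272, 3.13, 0.0]
force: [0.4, -0.3, -4.6]
width: 0.0373
grip_force: 61.5
```

```bash
python3 -c "
from h import *
H=90+np.degrees(S[2]);print(read_state()['wrist_torque'])
plan(0,(*st(0,.026,.111),H))"
```

```text
[-0.04623503 -0.07205099  0.03170693]
now 20.55 [ 0.6352 -0.0046  0.1108] h 80.07 tz [ 1.e-04  2.e-04 -1.e+00] w 0.03732201306317604 F [ 0.4 -0.3 -4.6] j [-0.12  0.18  1.69  0.    1.28 -1.52]
shift [ 0.     -0.0018 -0.0003] n 1 each [ 0.     -0.0018 -0.0003] | turn z 0.0011 m 1 each 0.0011
```

>>> carry_out(
  commands=[
    [0,0,0.005,0,0,0],
    [0,0,0.004,0,0,0],
    [0,0,0,0,0,0],
  ],
)

```text
time_s: 20.92
tool_pos: [0.6357, -0.004, 0.1065]
tool_rot: [0.27, 3.129, 0.0]
force: [1.4, -1.0, -3.9]
width: 0.0371
grip_force: 61.6
```

>>> carry_out(
  commands=[
    [0,0,0,0,0,0],
    [0,0,0,0,0,0],
    [0,0,0,0,0,0],
    [0,0,0,0,0,0],
    [0,0,0,0,0,0],
  ],
  gripper=0.34,
)

```text
time_s: 21.55
tool_pos: [0.6353, -0.0042, 0.1064]
tool_rot: [0.271, 3.13, 0.0]
force: [-0.4, -0.0, -0.4]
width: 0.0565
grip_force: 0.0
```

>>> carry_out(
  commands=[
    [0,0,-0.03,0,0,0],
    [0,0,-0.06,0,0,0],
    [0,0,-0.09,0,0,0],
    [0,0,-0.09,0,0,0],
    [0,0,0,0,0,0],
  ],
)

```text
time_s: 22.18
tool_pos: [0.6381, -0.0046, 0.2489]
tool_rot: [0.27, 3.118, -0.001]
force: [0.2, 0.0, 0.8]
width: 0.0565
grip_force: 0.0
```

Run:
```python
from h import *
H=90+np.degrees(S[2])
# compare reels against predicted: mask hulls in scene view
im=grab_frame("scene").astype(int)
R,G,B=im[...,0],im[...,1],im[...,2]
for nm,m in(("red",(R>G+35)&(R>2.2*G)&(abs(G-B)<25)),("blue",(B>R+22)&(B>1.5*R))):
    w=m[205:300,230:340];v,u=np.nonzero(w);print(nm,len(u),"u",u.min()+230,u.max()+230,"v",v.min()+205,v.max()+205)
a=np.linspace(0,6.283,90)
for nm,y,hw in(("red",-.048,.022),("blue",.0265,.019)):
    X=np.array([st(.04*np.cos(t),y+s*hw,.0945+.04*np.sin(t)) for t in a for s in(-1,1)]);q=proj("scene",X);print(nm,q.min(0).round(1),q.max(0).round(1))
o=grab_frame("top").astype(int);R,G,B=o[...,0],o[...,1],o[...,2]
m=(R>120)&(R>G+50)&(G>1.8*B)&(G>40);w=m[190:260,180:300];v,u=np.nonzero(w);print("orange px",len(u),u.min()+180,u.max()+180,v.min()+190,v.max()+190)
plan(0)
```

```text
red 332 u 238 315 v 205 299
blue 152 u 236 294 v 212 265
red [237.4 213.4] [258.2 248.6]
blue [270.8 212.1] [289.5 247. ]
orange px 10 212 216 218 219
now 22.275 [ 0.6357 -0.0043  0.2429] h 80.11 tz [ 2.3e-03 -3.0e-04 -1.0e+00] w 0.05632843150317728 F [ 0.8 -0.3 -0.5] j [-0.12  0.07  1.58  0.    1.49 -1.52]
```

```bash
cat > k.py <<'E'
from h import *
th=1.668
def tcp(th,gap,z): return st(-.07+.085*np.cos(th)-gap*np.sin(th),.082+.085*np.sin(th)+gap*np.cos(th),z)
hd=lambda th:np.degrees(th)-90+np.degrees(S[2])
E
python3 -c "
from k import *
p=read_state()['tool_pos']
print(tcp(th,.05,.2),hd(th),hd(0))
plan(0,(*tcp(th,.05,.25),hd(th)),(*tcp(th,.05,.122),hd(th)))"
```

```text
[0.53348513 0.15098994 0.2       ] -4.766798396338745 -100.33615862416005
now 22.275 [ 0.6357 -0.0043  0.2429] h 80.11 tz [ 2.3e-03 -3.0e-04 -1.0e+00] w 0.05632843150317728 F [ 0.8 -0.3 -0.5] j [-0.12  0.07  1.58  0.    1.49 -1.52]
shift [ 0.2546  0.2709 -0.0147] n 4 each [ 0.0637  0.0677 -0.0037] | turn z 0.2358 m 9 each 0.0262
shift [0.    0.    0.256] n 3 each [0.     0.     0.0853] | turn z -0.0 m 0 each -0.0
```

>>> carry_out(
  commands=[
    [0.064,0.068,0,0,0,0],
    [0.064,0.068,0,0,0,0],
    [0.064,0.068,0,0,0,0],
    [0.063,0.067,0,0,0,0],
    [0,0,0,0,0,0.026],
    [0,0,0,0,0,0.026],
    [0,0,0,0,0,0.026],
    [0,0,0,0,0,0.026],
  ],
  gripper=1,
)

```text
time_s: 23.28
tool_pos: [0.5319, 0.1511, 0.2393]
tool_rot: [-1.267, -2.871, 0.003]
force: [-0.1, 0.0, 0.2]
width: -0.0003
grip_force: 0.0
```

>>> carry_out(
  commands=[
    [0,0,0,0,0,0.026],
    [0,0,0,0,0,0.026],
    [0,0,0,0,0,0.026],
    [0,0,0,0,0,0.026],
    [0,0,0,0,0,0.027],
    [0,0,0,0,0,0],
    [0,0,0,0,0,0],
  ],
)

```text
time_s: 24.15
tool_pos: [0.5325, 0.151, 0.2403]
tool_rot: [-2.304, -2.135, 0.002]
force: [0.5, -0.3, -0.4]
width: 0.0003
grip_force: 0.0
```

```bash
python3 -c "
from k import *
plan(0,(*tcp(th,.05,.122),hd(th)),(*tcp(th,.023,.122),hd(th)))
im=grab_frame('scene')
cv2.imwrite('pics/k.png',im[:,:,::-1])"
```

```text
now 24.15 [0.5325 0.151  0.2403] h -4.36 tz [-1.7e-03 -3.0e-04 -1.0e+00] w 0.000264073730101629 F [ 0.5 -0.3 -0.4] j [ 0.14 -0.12  1.77 -0.    1.5   0.22]
shift [1.000e-04 2.500e-03 2.366e-01] n 2 each [1.000e-04 1.200e-03 1.183e-01] | turn z 0.0011 m 1 each 0.0011
shift [-0.     0.054  0.   ] n 1 each [-0.     0.054  0.   ] | turn z -0.0 m 0 each -0.0
```

>>> carry_out(
  commands=[
    [0,0.002,0.08,0,0,0.001],
    [0,0,0.08,0,0,0],
    [0,0,0.074,0,0,0],
    [0,0,0,0,0,0],
    [0,0.027,0,0,0,0],
    [0,0.027,0,0,0,0],
    [0,0,0,0,0,0],
  ],
)

```text
time_s: 25.08
tool_pos: [0.5632, 0.1487, 0.1263]
tool_rot: [2.312, 2.124, 0.004]
force: [-0.4, -0.0, -0.1]
width: 0.0002
grip_force: 0.0
```

Run:
```python
from k import *
im=cv2.imread("pics/k.png")[:,:,::-1].astype(int);R,G,B=im[...,0],im[...,1],im[...,2]
for nm,m in(("red",(R>G+35)&(R>2.2*G)&(abs(G-B)<25)),("blue",(B>R+22)&(B>1.5*R))):
    n,l,s,c=cv2.connectedComponentsWithStats(m[200:260,225:300].astype(np.uint8));print(nm,[(x[:4]+[225,200,0,0]).tolist()+[int(x[4])] for x in s[1:] if x[4]>8])
plan(0)
s=read_state();R=Ro.from_rotvec(s["tool_rot"]).as_matrix();h=st(-.07,.082,s["tool_pos"][2])
rho=R.T@(s["tool_pos"]-h);print("rho",rho)
d=np.radians(6);M=Ro.from_rotvec([0,0,d]).as_matrix();print("row",((M-np.eye(3))@rho/.5).round(4),6/360)
```

```text
red [[238, 215, 3, 33, 58], [256, 214, 2, 31, 36]]
blue [[272, 213, 4, 34, 68], [286, 212, 5, 34, 61]]
now 25.075 [0.5632 0.1487 0.1263] h -4.87 tz [ 3.4e-03  3.0e-04 -1.0e+00] w 0.00023892974635910657 F [-0.4 -0.  -0.1] j [ 0.13  0.04  1.81 -0.    1.29  0.22]
rho [ 8.51208615e-02 -2.03640479e-02 -1.41548936e-05]
row [0.0033 0.018  0.    ] 0.016666666666666666
```

>>> carry_out(
  commands=[
    [0.0033,0.018,0,0,0,0.0167],
    [0.0033,0.018,0,0,0,0.0167],
    [0.0033,0.018,0,0,0,0.0167],
    [0.0033,0.018,0,0,0,0.0167],
    [0.0033,0.018,0,0,0,0.0167],
    [0.0033,0.018,0,0,0,0.0167],
    [0.0033,0.018,0,0,0,0.0167],
    [0,0,0,0,0,0],
  ],
)

```text
time_s: 26.08
tool_pos: [0.6227, 0.135, 0.125]
tool_rot: [2.922, 1.154, 0.001]
force: [0.1, 0.0, 0.1]
width: -0.0002
grip_force: 0.0
```

Run:
```python
from k import *
plan(0)
s=read_state();R=Ro.from_rotvec(s["tool_rot"]).as_matrix();h=st(-.07,.082,s["tool_pos"][2])
print("rho",R.T@(s["tool_pos"]-h))
```

```text
now 26.075 [0.6227 0.135  0.125 ] h -46.89 tz [ 9.e-04  0.e+00 -1.e+00] w -0.00016754534209499178 F [0.1 0.  0.1] j [ 0.1   0.16  1.67 -0.    1.3   0.92]
rho [ 8.36946076e-02 -2.14877811e-02  4.39151181e-05]
```

>>> carry_out(
  commands=[
    [0.0033,0.018,0,0,0,0.0167],
    [0.0033,0.018,0,0,0,0.0167],
    [0.0033,0.018,0,0,0,0.0167],
    [0.0033,0.018,0,0,0,0.0167],
    [0.0033,0.018,0,0,0,0.0167],
    [0.0033,0.018,0,0,0,0.0167],
    [0.0033,0.018,0,0,0,0.0167],
    [0,0,0,0,0,0],
  ],
)

```text
time_s: 27.08
tool_pos: [0.6583, 0.0839, 0.1246]
tool_rot: [3.141, 0.03, 0.0]
force: [-0.7, -0.5, 0.9]
width: -0.0002
grip_force: 0.0
```

```bash
cat > kk.py <<'E'
from k import *
plan(0)
s=read_state();R=Ro.from_rotvec(s["tool_rot"]).as_matrix();h=st(-.07,.082,s["tool_pos"][2])
print("rho",R.T@(s["tool_pos"]-h))
im=grab_frame("scene").astype(int);R,G,B=im[...,0],im[...,1],im[...,2]
m=((R>90)&(R>1.6*G)&(G>1.5*B)&(G>35))[170:270,270:390]
n,l,st_,c=cv2.connectedComponentsWithStats(m.astype(np.uint8));print([(x[:4]+[270,170,0,0]).tolist()+[int(x[4])] for x in st_[1:] if x[4]>8])
for t in(0,.1,.2,.4,.8): print(t,proj("scene",[st(-.07+r*np.cos(t),.082+r*np.sin(t),z) for r,z in((0,.1),(.085,.1))]).round(1).tolist())
E
python3 kk.py
```

```text
now 27.075 [0.6583 0.0839 0.1246] h -88.9 tz [ 2.e-04 -0.e+00 -1.e+00] w -0.00019977364053713208 F [-0.7 -0.5  0.9] j [ 0.01  0.22  1.61 -0.    1.31  1.57]
rho [ 8.24736816e-02 -2.01826714e-02  1.49014925e-05]
[[301, 207, 10, 20, 51]]
0 [[300.3, 205.3], [304.3, 231.9]]
0.1 [[300.3, 205.3], [307.9, 231.6]]
0.2 [[300.3, 205.3], [311.4, 231.0]]
0.4 [[300.3, 205.3], [318.0, 229.0]]
0.8 [[300.3, 205.3], [328.6, 222.3]]
```

>>> carry_out(
  commands=[
    [0.0033,0.018,0,0,0,0.0167],
    [0.0033,0.018,0,0,0,0.0167],
    [0,0,0,0,0,0],
    [0,0,0,0,0,0],
  ],
)

```text
time_s: 27.62
tool_pos: [0.6608, 0.0665, 0.1244]
tool_rot: [-3.127, 0.298, -0.0]
force: [-0.9, -0.5, -0.1]
width: -0.0001
grip_force: 0.0
```

>>> carry_out(
  commands=[
    [0,0.004,0,0,0,0],
    [0,0.003,0,0,0,0],
    [0,0,0,0,0,0],
  ],
)

```text
time_s: 28.0
tool_pos: [0.6606, 0.0651, 0.1244]
tool_rot: [-3.123, 0.299, -0.001]
force: [0.3, 7.9, -0.6]
width: -0.0
grip_force: 3.7
```

```bash
python3 kk.py
```

```text
now 28.0 [0.6606 0.0651 0.1244] h -100.95 tz [ 0.0012  0.0045 -1.    ] w -2.7129419926331105e-05 F [ 0.3  7.9 -0.6] j [-0.02  0.22  1.61  0.    1.31  1.75]
rho [ 0.08221675 -0.01892877  0.00011853]
[[300, 199, 5, 5, 9], [301, 215, 4, 11, 19]]
0 [[300.3, 205.3], [304.3, 231.9]]
0.1 [[300.3, 205.3], [307.9, 231.6]]
0.2 [[300.3, 205.3], [311.4, 231.0]]
0.4 [[300.3, 205.3], [318.0, 229.0]]
0.8 [[300.3, 205.3], [328.6, 222.3]]
```

The keeper is hard against its stop (7.9 N). I'll back off, lift and verify.

>>> carry_out(
  commands=[
    [0,-0.03,0,0,0,0],
    [0,-0.03,0,0,0,0],
    [0,0,-0.1,0,0,0],
    [0,0,-0.1,0,0,0],
    [0,0,-0.08,0,0,0],
    [-0.1,0,0,0,0,0],
    [-0.1,0,0,0,0,0],
    [0,0,0,0,0,0],
  ],
)

```text
time_s: 29.05
tool_pos: [0.5653, 0.1124, 0.2636]
tool_rot: [3.127, -0.299, -0.002]
force: [0.7, 1.0, 0.0]
width: -0.0002
grip_force: 0.0
```

>>> carry_out(
  commands=[
    [0,0,0,0,0,0],
    [0,0,0,0,0,0],
    [0,0,0,0,0,0],
    [0,0,0,0,0,0],
  ],
)

```text
time_s: 29.55
tool_pos: [0.5684, 0.111, 0.2642]
tool_rot: [3.127, -0.303, -0.0]
force: [-0.6, -0.1, 0.1]
width: -0.0001
grip_force: 0.0
```

```bash
python3 kk.py
python3 - <<'E'
from h import *
im=grab_frame("scene");im=im.astype(int);R,G,B=im[...,0],im[...,1],im[...,2]
for nm,m in(("red",(R>G+35)&(R>2.2*G)&(abs(G-B)<25)),("blue",(B>R+22)&(B>1.5*R))):
    n,l,s,c=cv2.connectedComponentsWithStats(m[200:260,225:300].astype(np.uint8));print(nm,[(x[:4]+[225,200,0,0]).tolist()+[int(x[4])] for x in s[1:] if x[4]>8])
E
```

```text
now 29.55 [0.5684 0.111  0.2642] h -101.06 tz [-2.e-04 -1.e-04 -1.e+00] w -7.379694534208548e-05 F [-0.6 -0.1  0.1] j [ 0.06 -0.07  1.68 -0.    1.53  1.83]
rho [-1.70780361e-02 -4.64996696e-02 -2.97317947e-06]
[[297, 199, 8, 6, 38], [300, 206, 4, 19, 42]]
0 [[300.3, 205.3], [304.3, 231.9]]
0.1 [[300.3, 205.3], [307.9, 231.6]]
0.2 [[300.3, 205.3], [311.4, 231.0]]
0.4 [[300.3, 205.3], [318.0, 229.0]]
0.8 [[300.3, 205.3], [328.6, 222.3]]
red [[238, 215, 3, 33, 59], [256, 214, 2, 33, 37]]
blue [[272, 213, 4, 34, 73], [286, 212, 5, 33, 59]]
```

The keeper lines up with angle 0, and both reels are where they should be and haven't moved. Handing in.

```bash
python3 -c "
from bench import job_done
print(job_done())"
```

```text
the job is handed in; nothing more can be done
None
```

I've handed the job in at about 29.6 s of the 72 s. By the last camera check, red is home against the post, blue is in front of it wholly on the spindle, and the keeper is shut. I didn't re-measure the bystanders, and the hand-in gave no verdict.

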